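# Switch the ball sorter to its other chute

### The arm

A 6-joint arm with a two-finger parallel gripper is mounted at the origin on the work surface. World frame = base frame: x ahead of the robot, y to its left, z up, the work surface at z = 0. Lengths are in m, angles in rad, forces in N, time in s.
With the tool pointing down it reaches from about 0.425 to 0.95 m from the base axis. Payload 3.5 kg.
Tool frame: the origin (TCP) lies on the centre line of the jaws, within the pads' length; the fingertips stand 25 mm ahead of it and the grasp point (between the pads) lies 6 mm ahead of it (ctrl.finger_overhang is the distance from the TCP to the fingertips, in m); z points along the fingers, y is the line along which they close (so a half turn about z gives the same grasp; the last joint's range is limited). The gripper opens to 85 mm and grips with 20 to 120 N. Pads are 22 mm wide; open, the fingers measure 114 mm over their backs; the gripper's body (76 mm by 85 mm) begins 54 mm behind the grasp point. The pads swing forward as they close: fully open they stand 13 mm farther back than shut.
Start: joints at [-1.264, 0.286, 1.577, -0, 1.279, -0.15], TCP at [0.298, -0.606, 0.256] pointing down, gripper open.
Joint ranges: [-2.77, 2.77], [-0.9, 2.22], [0.21, 2.48], [-1.53, 4.67], [0.24, 2.81], [-2.84, 2.84]. Speed limits (rad/s): [2.79, 2.79, 3.14, 3.14, 3.14, 3.14].

### API

Orientations are given as a unit quaternion [x, y, z, w].
In Python, from plant import get_state, imaging, job, ctrl gives the robot as it stands.
- The arm moves only by the tool jog_arm, never from a script. Its argument "increments" is a list of rows, each an object of numbers: "dx", "dy", "dz": the shift along the world's x, y, z each as a share of 12 cm, from -1 to 1; "ax", "ay", "az": the turn, a rotation vector about the world's x, y, z each as a share of pi/2 rad, from -1 to 1; "gripper": the gripper command: -1 is shut, 1 is fully open, values between are in proportion. A call has 1 to 10 rows; each row is the pose to reach, as a shift and turn from the pose commanded when the call began; what a row does not reach only later rows make up. A row lasts 1/10 s, in which the tool goes at most 50 mm and 8.59 degrees, less where a joint would pass 70% of its speed; a pose out of reach is approached as far as the arm can. A call with a number of a shift or a turn outside -1 to 1 is refused whole. A call with a gripper value outside its range is refused whole. The fingers move at their own pace and stop on an object; "force" is the grip in N (left out, the last holds). Time passes only in rows, so rows that repeat a pose let the fingers close. It gives the time, the measured TCP pose, the force, the opening and the grip force at its end, in the units of the state.
- get_state(): the state, without advancing time (a new reading comes with each control period).
- imaging.read_camera(name): name is "scene" or "side" or "wrist"; returns a dict with "frame" (400x640x3 uint8, blue, green, red), "depth" (400x640 float32, m along the optical axis (not along the pixel's ray), 0 where there is no reading), "camera_matrix" (3x3 intrinsics, pixels), "extrinsics" (4x4, takes a point from camera to world coordinates); the wrist camera has in their place "mount" (4x4, takes a point from camera to tool coordinates, whose origin is the TCP and whose axes are the flange's). Camera axes: x right, y up, looking along -z (the intrinsics and any distortion apply to the point x, -y, -z); pixel columns grow to the right and rows downward; lengths in m; the calibration is good to about 2 mm. A picture is of the moment at which its call begins: read the wrist's pose just before it.
- job.sign_off(): hands the job in; it is judged then, once.
The state is a dict: "time": time; "qpos": joint angles; "dq": joint speeds; "joint_efforts": joint torques, N m; "eef_pos": TCP position; "tcp_rot": TCP orientation; "contact_force": force on the tool from outside, world axes, zero at the start; "wrist_torque": the same for the moment, N m; "opening": opening from 0.0 (shut) to 1.0 (fully open); "finger_force": force on a finger pad.
Only numpy, scipy, OpenCV 4.12 (cv2) and the standard library are available. Lean on these libraries where they do the work, as an engineer would, in place of code of your own. Each camera call takes 0.05 s, during which the arm holds its last target. There are 200 camera calls.

### The job

The ball sorter's seesaw gate is tipped towards one of its two chutes. Press the gate's raised paddle down so that the gate rocks over its pivot and rests on the other side, then push the stop slide fully in so that the three white balls roll by themselves down that other chute into its tray. Only press and push: leave the balls untouched, lift nothing, do not disturb the other things on the bench, and finish with the hand clear.

Things in the scene. Friction and masses are not known exactly. Their poses are not given: they have to be found in the camera images.
- sorter: bench ball sorter of acrylic and aluminium, fixed. Origin: on the bench, below the gate's pivot (75 mm up). Its x points away from the robot, from the gate to the feed lane, y to the left along the chutes, z up. Base 160 (x) by 640 mm (y). The lane lies at y = 0, x = 36 to 240 mm, sloping down to the gate, top below 195 mm. Left and right of the gate a chute leads to an open tray, 130 (x) by 110 mm (y)
- left_tray (a point): centre of the floor of the tray at the left (+y) chute
- right_tray (a point): centre of the floor of the tray at the right (-y) chute
- gate (a joint): tilt of the grey seesaw trough (200 mm long in y), rad, about the sorter's x: +0.26 rests with its right (-y) end down, feeding the right chute; -0.26 with its left (+y) end down, feeding the left. It is top-heavy: pressed past level (0) it falls over by itself to the other stop and stays. About 1 N on the raised paddle moves it
- left_paddle (a point): point on the top face of the left aluminium press paddle of the gate (48 mm in x by 65 mm in y, on the robot's side of the trough, y from 35 to 100 mm of the gate); the trough wall stands 28 mm beyond this point in +x and 7 mm higher. Raised, the paddle is about 39 mm higher than when lowered
- right_paddle (a point): the same point on the right aluminium paddle (mirror image)
- stop (a joint): travel of the steel stop slide across the feed lane, m: 0 closed (balls held), 0.05 fully in (lane open; the balls pass from about 0.042 on). It moves along the sorter's -y with about 1.5 N of friction and stays where it is left
- push_plate (a point): centre of the outer (left, +y) face of the slide's upright push plate, 50 mm wide (x), 10 mm thick (y), 55 mm tall, standing in the air about 100 mm to the left of the lane. Push it along the sorter's -y; the top bar of the slide is 26 mm above this point at most, and the space left of and below the plate is free
- ball1_center (a point): centre of a white acrylic ball, 32 mm across, waiting in the feed lane behind the stop (ball1 nearest the gate)
- ball2_center (a point): centre of a white acrylic ball, 32 mm across, waiting in the feed lane behind the stop (ball1 nearest the gate)
- ball3_center (a point): centre of a white acrylic ball, 32 mm across, waiting in the feed lane behind the stop (ball1 nearest the gate)
- tape: bystander: roll of tape lying flat, 90 mm across, 24 mm high; origin at the centre of its underside. Leave alone
- offcuts: bystander: stack of wood offcuts, 70 x 90 x 30 mm; origin at the centre of its underside. Leave alone
- cement: bystander: small amber bottle, 44 mm across, 100 mm high; origin at the centre of its underside. Leave alone
- driver: bystander: screwdriver lying down; origin at the centre of its underside. Leave alone
- cleaner: bystander: white bottle, 60 mm across, 150 mm high; origin at the centre of its underside. Leave alone
- cup: bystander: paper cup, 70 mm across, 80 mm high; origin at the centre of its underside. Leave alone
- puck: bystander: black acrylic disc, 50 mm across, 20 mm high; origin at the centre of its underside. Leave alone
Things that resemble listed ones, but are neither listed nor needed, are in the scene too. Leave any pink look-alike of the part that bears ball2_center alone.

How it is judged:
By the outcome, as a careful person would: the job done as asked, in the order asked, and still so for the second after the job is handed in, with the robot touching nothing.
It also fails if it takes over 45 s, if anything falls off the work surface, if the arm or the gripper's body presses on something with over 40 N, if the wrist force passes 120 N, or if a joint passes its speed limit or range.

## Working session

There is one attempt and no reset: what is moved stays moved. The work goes in short steps, Python scripts to look and compute and a tool call to move; the robot and the scene stay as the last step left them, time stands still between calls to the robot, and variables do not carry over. Pictures are saved under pics/ and viewed, at most 10 in all, crops included, and the job is handed in when it is done.

Besides the shell and the picture viewer there is one more tool, called as name(argument=value, ...), one argument or row to a line, values as JSON. jog_arm: Moves the arm, as the interface text tells. Shift numbers are shares of 12 cm and turn numbers shares of pi/2 rad, none past 1 either way. Its arguments: {"type":"object","properties":{"increments":{"type":"array"},"force":{"type":"number"}},"required":["increments"]}

```bash
mkdir -p pics && cat > h.py <<'E'
import numpy as np, cv2
from plant import get_state, imaging, job, ctrl
def snap(n,tag):
    s=get_state(); r=imaging.read_camera(n)
    cv2.imwrite(f'pics/{tag}.png',r['frame'])
    np.savez(f'{tag}.npz',**{k:v for k,v in r.items()},pos=s['eef_pos'],rot=s['tcp_rot'])
    return r
def pts(tag,uv,depth=None):
    r=np.load(f'{tag}.npz'); K=r['camera_matrix']; E=r['extrinsics']; out=[]
    for u,v in uv:
        d=r['depth'][v,u]
        p=np.array([(u-K[0,2])/K[0,0]*d,-(v-K[1,2])/K[1,1]*d,-d,1])
        out.append((E@p)[:3])
    return np.array(out)
E
python3 - <<'E'
from h import *
for n in('scene','side'):
    r=snap(n,n+'1'); print(sorted(r.keys()),r['extrinsics'].round(3).tolist())
print(get_state())
E
```

```text
['camera_matrix', 'depth', 'extrinsics', 'frame'] [[-0.351, -0.665, 0.659, 1.161], [0.936, -0.252, 0.245, 0.283], [0.003, 0.703, 0.711, 0.738], [0.0, 0.0, 0.0, 1.0]]
['camera_matrix', 'depth', 'extrinsics', 'frame'] [[-0.706, 0.347, -0.617, 0.001], [-0.708, -0.351, 0.612, 0.63], [-0.004, 0.869, 0.494, 0.591], [0.0, 0.0, 0.0, 1.0]]
{'time': 0.1, 'qpos': array([-1.26398383e+00,  2.87111214e-01,  1.57805154e+00, -5.62784418e-06,
        1.27859786e+00, -1.49967585e-01]), 'dq': array([-0.00184391, -0.00056028, -0.0025455 ,  0.00016025, -0.00093859,
       -0.0025446 ]), 'joint_efforts': array([ 5.01962986e-04, -4.07298803e+01, -2.93698400e+01, -1.77957477e-04,
        3.40641483e-03, -4.64250888e-06]), 'eef_pos': array([ 0.29759347, -0.60524626,  0.25505134]), 'tcp_rot': array([ 9.74031412e-01,  2.26410322e-01, -8.76065413e-05, -1.08043471e-03]), 'contact_force': array([-0.32796869,  0.76176728,  0.41036781]), 'wrist_torque': array([0.01467277, 0.03437809, 0.02361631]), 'finger_force': 0.0, 'opening': 1.0014419946967932}
```

View pics/scene1.png

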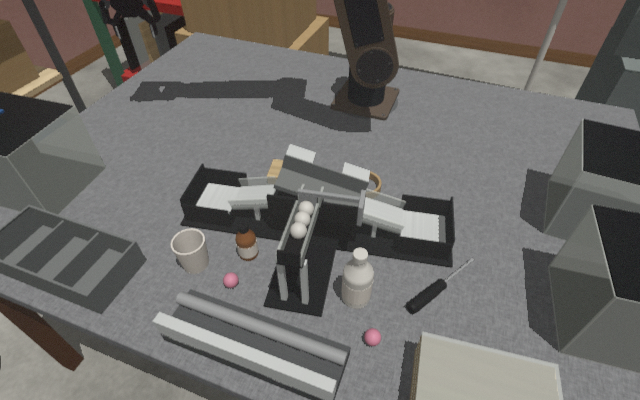

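View pics/side1.png

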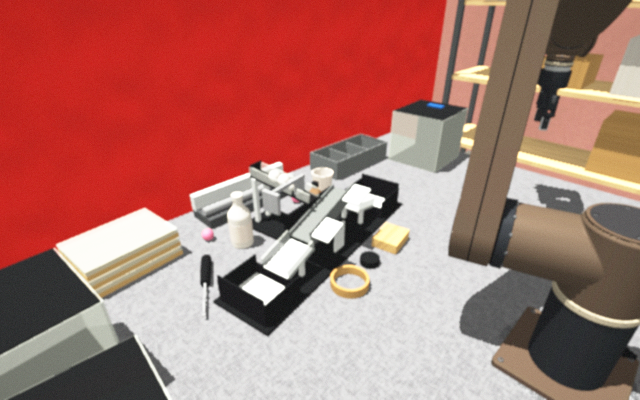

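The scene view looks back at the robot, so image right is +y. The feed lane is at (300,230), the gate at (320,180), with white paddles at (300,155) on the right and (355,172) on the left. The balls are at (305,208), (302,219) and (299,230). Pink look-alike balls lie at (231,280) and (372,338). I'll enlarge both views.

```bash
python3 - <<'E'
from h import *
a=cv2.imread('pics/scene1.png')[140:270,180:460]; cv2.imwrite('pics/c1.png',cv2.resize(a,None,fx=2.85,fy=2.85,interpolation=cv2.INTER_CUBIC))
a=cv2.imread('pics/side1.png')[150:340,200:420]; cv2.imwrite('pics/c2.png',cv2.resize(a,None,fx=3,fy=3,interpolation=cv2.INTER_CUBIC))
E
```

```text
(no output)
```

View pics/c1.png

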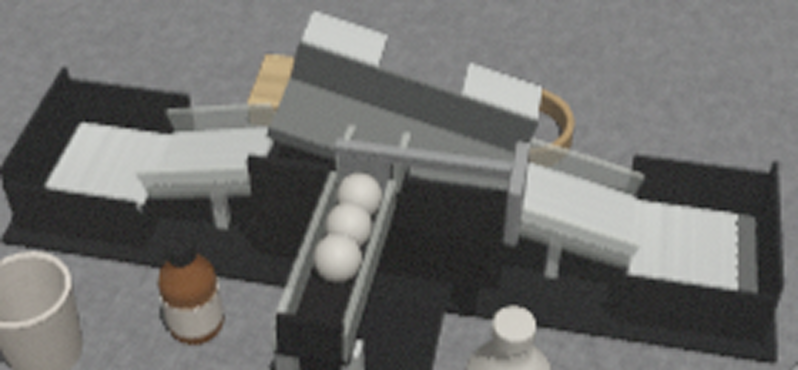

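View pics/c2.png

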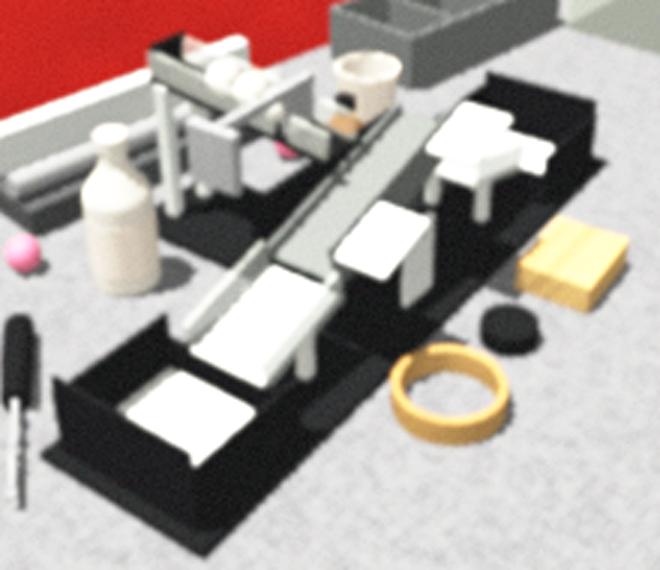

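Candidates:
- **Raised paddle:** the right paddle at scene (301,154) or the left at (356,172). The left end looks down.
- **Plate:** the upright plate at side (272,202).
- **White chutes:** at (255,197) and (385,215), not the paddles.
- **Pink balls:** look-alikes, not to be touched.

Next I'll measure these.

```bash
python3 - <<'E'
from h import *
np.set_printoptions(precision=4,suppress=True)
c1=lambda L:[(round(180+u/2.85),round(140+v/2.85)) for u,v in L]
c2=lambda L:[(round(200+u/3),round(150+v/3)) for u,v in L]
print('scene: Rpad c, Lpad c, R corners4, L corners4'); P=pts('scene1',c1([(344,40),(503,92),(316,20),(378,43),(374,58),(310,38),(476,72),(534,95),(530,110),(470,88)])); print(P)
print('balls',pts('scene1',c1([(360,192),(349,222),(338,257)])))
print('stopbar L..R, plate edge',pts('scene1',c1([(350,149),(430,157),(505,163),(516,170),(514,230)])))
print('side: Lpad, Rpad',pts('side1',c2([(385,240),(470,125)])))
print('plate face', pts('side1',c2([(215,157),(200,140),(200,170),(230,150),(230,180)])))
print('tray L corners (outer) ',pts('scene1',c1([(778,170),(772,290),(640,163),(65,75),(10,170)])))
print('floors',pts('scene1',c1([(690,240),(100,165)])))
E
```

```text
scene: Rpad c, Lpad c, R corners4, L corners4
[[ 0.5143 -0.0123  0.1533]
 [ 0.4902  0.1141  0.118 ]
 [ 0.5069 -0.0402  0.1603]
 [ 0.5002  0.0115  0.1464]
 [ 0.5186  0.0139  0.1466]
 [ 0.5265 -0.0366  0.1586]
 [ 0.4818  0.0891  0.1248]
 [ 0.4775  0.1374  0.1115]
 [ 0.4989  0.1412  0.1123]
 [ 0.5025  0.0911  0.124 ]]
balls [[0.6734 0.0657 0.1648]
 [0.7059 0.071  0.169 ]
 [0.7378 0.0785 0.1727]]
stopbar L..R, plate edge [[0.6516 0.0508 0.1807]
 [0.6406 0.1056 0.1816]
 [0.6284 0.155  0.1821]
 [0.6353 0.1651 0.1841]
 [0.6505 0.1707 0.1412]]
side: Lpad, Rpad [[ 0.4864  0.1145  0.1171]
 [ 0.5148 -0.0205  0.1544]]
plate face [[0.62   0.1679 0.1593]
 [0.6329 0.1718 0.1694]
 [0.6378 0.1707 0.1394]
 [0.6018 0.1666 0.1714]
 [0.6066 0.1649 0.1415]]
tray L corners (outer)  [[ 0.3773  0.3469  0.0004]
 [ 0.5711  0.3547  0.0622]
 [ 0.4676  0.2333  0.0567]
 [ 0.5551 -0.2666  0.0715]
 [ 0.667  -0.249   0.0629]]
floors [[ 0.4954  0.2876  0.0106]
 [ 0.5967 -0.2192  0.0129]]
```

The right paddle is raised (z 0.153 against 0.118), so the gate currently feeds the left chute. I need to press the right paddle, and the balls should then go to the right tray. The sorter yaw is about 0.195 rad. I'll shut the gripper, align its yaw with the sorter and travel above the right paddle.

jog_arm(
  increments=[
    {"dx": 0.12, "dy": 0.33, "dz": 0.2, "az": -0.09, "gripper": -1},
    {"dx": 0.24, "dy": 0.66, "dz": 0.2, "az": -0.165, "gripper": -1},
    {"dx": 0.36, "dy": 0.98, "dz": 0.2, "az": -0.165, "gripper": -1},
    {"dx": 0.36, "dy": 0.98, "dz": 0.2, "az": -0.165, "gripper": -1},
  ],
)

```text
$.increments[0]: bad value
```

jog_arm(
  increments=[
    {"dx": 0.12, "dy": 0.33, "gripper": -1},
    {"dx": 0.24, "dy": 0.66, "gripper": -1},
    {"dx": 0.36, "dy": 0.98, "gripper": -1},
  ],
)

```text
$.increments[0]: bad value
```

jog_arm(
  increments=[
    {"dx": 0.12, "dy": 0.33, "gripper": -1},
    {"dx": 0.24, "dy": 0.66, "gripper": -1},
    {"dx": 0.36, "dy": 0.98, "gripper": -1},
  ],
)

```text
$.increments[0]: bad value
```

jog_arm(
  increments=[
    {"dx": 0.12, "dy": 0.33, "gripper": -1},
    {"dx": 0.24, "dy": 0.66, "gripper": -1},
    {"dx": 0.36, "dy": 0.98, "gripper": -1},
    {"dx": 0.36, "dy": 0.98, "gripper": -1},
    {"dx": 0.36, "dy": 0.98, "gripper": -1},
  ],
)

```text
$.increments[0]: bad value
```

All four calls were refused, probably because every key is needed in each row. I'll retry one call with all of them.

jog_arm(
  increments=[
    {"dx": 0.12, "dy": 0.33, "dz": 0.2, "ax": 0, "ay": 0, "az": -0.09, "gripper": -1},
    {"dx": 0.24, "dy": 0.66, "dz": 0.2, "ax": 0, "ay": 0, "az": -0.165, "gripper": -1},
    {"dx": 0.36, "dy": 0.98, "dz": 0.2, "ax": 0, "ay": 0, "az": -0.165, "gripper": -1},
    {"dx": 0.36, "dy": 0.98, "dz": 0.2, "ax": 0, "ay": 0, "az": -0.165, "gripper": -1},
  ],
)

```text
time: 0.5
eef_pos: [0.3424, -0.4841, 0.2797]
tcp_rot: [0.995, 0.101, 0.0, -0.001]
contact_force: [-0.8, -0.4, 1.0]
opening: 0.332
finger_force: 0.0
```

jog_arm(
  increments=[
    {"dx": 0.12, "dy": 0.33, "dz": 0, "ax": 0, "ay": 0, "az": 0, "gripper": -1},
    {"dx": 0.24, "dy": 0.66, "dz": 0, "ax": 0, "ay": 0, "az": 0, "gripper": -1},
    {"dx": 0.355, "dy": 0.973, "dz": 0, "ax": 0, "ay": 0, "az": 0, "gripper": -1},
  ],
)

```text
time: 0.8
eef_pos: [0.3835, -0.3705, 0.2798]
tcp_rot: [0.995, 0.098, -0.0, -0.0]
contact_force: [0.4, 0.0, 0.0]
opening: -0.002
finger_force: 0.0
```

jog_arm(
  increments=[
    {"dx": 0.12, "dy": 0.33, "dz": 0, "ax": 0, "ay": 0, "az": 0, "gripper": -1},
    {"dx": 0.24, "dy": 0.66, "dz": 0, "ax": 0, "ay": 0, "az": 0, "gripper": -1},
    {"dx": 0.355, "dy": 0.973, "dz": 0, "ax": 0, "ay": 0, "az": 0, "gripper": -1},
  ],
)

```text
time: 1.1
eef_pos: [0.4263, -0.2536, 0.28]
tcp_rot: [0.995, 0.098, -0.0, -0.0]
contact_force: [0.2, -0.4, 0.0]
opening: 0.003
finger_force: 0.0
```

jog_arm(
  increments=[
    {"dx": 0.12, "dy": 0.33, "dz": 0, "ax": 0, "ay": 0, "az": 0, "gripper": -1},
    {"dx": 0.24, "dy": 0.66, "dz": 0, "ax": 0, "ay": 0, "az": 0, "gripper": -1},
    {"dx": 0.355, "dy": 0.973, "dz": 0, "ax": 0, "ay": 0, "az": 0, "gripper": -1},
  ],
)

```text
time: 1.4
eef_pos: [0.4691, -0.1368, 0.2801]
tcp_rot: [0.995, 0.098, -0.0, 0.0]
contact_force: [0.1, -0.2, -0.7]
opening: 0.001
finger_force: 0.0
```

jog_arm(
  increments=[
    {"dx": 0.12, "dy": 0.33, "dz": 0, "ax": 0, "ay": 0, "az": 0, "gripper": -1},
    {"dx": 0.24, "dy": 0.66, "dz": 0, "ax": 0, "ay": 0, "az": 0, "gripper": -1},
    {"dx": 0.355, "dy": 0.973, "dz": 0, "ax": 0, "ay": 0, "az": 0, "gripper": -1},
    {"dx": 0.355, "dy": 0.973, "dz": 0, "ax": 0, "ay": 0, "az": 0, "gripper": -1},
    {"dx": 0.355, "dy": 0.973, "dz": 0, "ax": 0, "ay": 0, "az": 0, "gripper": -1},
  ],
)

```text
time: 1.9
eef_pos: [0.5115, -0.0208, 0.2799]
tcp_rot: [0.995, 0.1, -0.0, 0.0]
contact_force: [0.4, 0.3, 0.3]
opening: -0.003
finger_force: 0.0
```

```bash
python3 - <<'E'
from h import *
print(ctrl.finger_overhang)
print(pts('scene1',[(357,285),(360,255),(372,338)]).round(3))
s=get_state(); print(s['eef_pos'],s['contact_force'],s['opening'])
r=snap('side','side2'); a=r['frame'][60:310,180:480]; cv2.imwrite('pics/c3.png',cv2.resize(a,None,fx=2.4,fy=2.4))
E
```

```text
0.025
[[0.76  0.202 0.09 ]
 [0.737 0.196 0.152]
 [0.82  0.253 0.029]]
[ 0.51153035 -0.0208414   0.2798685 ] [0.3767468  0.32470124 0.27695532] -0.0033202106329438975
```

View pics/c3.png

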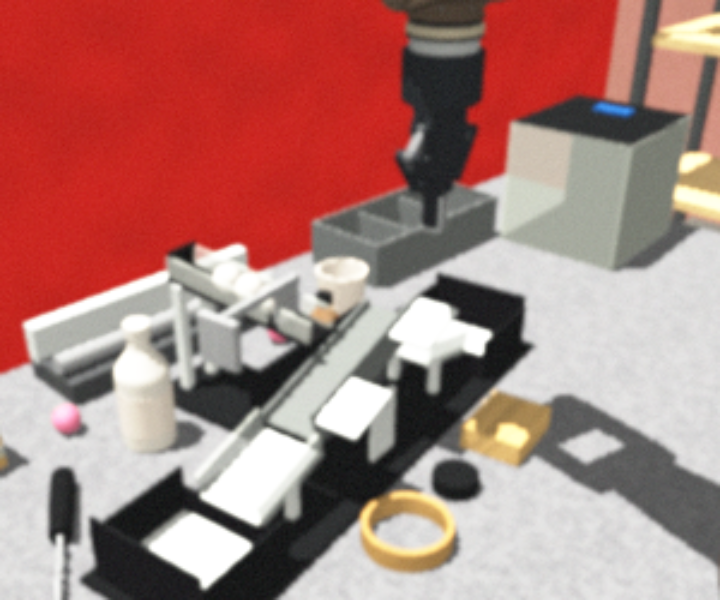

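The shut fingers are above the right paddle. I'll go down in two stages, starting just above contact.

jog_arm(
  increments=[
    {"dx": 0, "dy": 0, "dz": -0.35, "ax": 0, "ay": 0, "az": 0, "gripper": -1},
    {"dx": 0, "dy": 0, "dz": -0.65, "ax": 0, "ay": 0, "az": 0, "gripper": -1},
    {"dx": 0, "dy": 0, "dz": -0.78, "ax": 0, "ay": 0, "az": 0, "gripper": -1},
    {"dx": 0, "dy": 0, "dz": -0.78, "ax": 0, "ay": 0, "az": 0, "gripper": -1},
  ],
)

```text
time: 2.35
eef_pos: [0.5092, -0.0223, 0.1833]
tcp_rot: [0.995, 0.097, -0.003, -0.001]
contact_force: [-0.3, 0.3, -0.4]
opening: -0.002
finger_force: 0.0
```

jog_arm(
  increments=[
    {"dx": 0, "dy": 0, "dz": -0.06, "ax": 0, "ay": 0, "az": 0, "gripper": -1},
    {"dx": 0, "dy": 0, "dz": -0.12, "ax": 0, "ay": 0, "az": 0, "gripper": -1},
    {"dx": 0, "dy": 0, "dz": -0.18, "ax": 0, "ay": 0, "az": 0, "gripper": -1},
    {"dx": 0, "dy": 0, "dz": -0.24, "ax": 0, "ay": 0, "az": 0, "gripper": -1},
    {"dx": 0, "dy": 0, "dz": -0.29, "ax": 0, "ay": 0, "az": 0, "gripper": -1},
    {"dx": 0, "dy": 0, "dz": -0.33, "ax": 0, "ay": 0, "az": 0, "gripper": -1},
    {"dx": 0, "dy": 0, "dz": -0.33, "ax": 0, "ay": 0, "az": 0, "gripper": -1},
  ],
)

```text
time: 3.05
eef_pos: [0.5117, -0.0211, 0.1512]
tcp_rot: [0.995, 0.099, -0.001, -0.0]
contact_force: [-9.9, 0.4, 20.8]
opening: 0.002
finger_force: 10.6
```

```bash
python3 - <<'E'
from h import *
snap('scene','scene3')
print(pts('scene3',[(350,169),(356,172),(352,176)]).round(4), pts('scene1',[(350,169),(356,172),(352,176)]).round(4)); print(get_state()['contact_force'])
E
```

```text
[[0.5202 0.1075 0.1501]
 [0.5173 0.1209 0.143 ]
 [0.519  0.1129 0.1298]] [[0.4889 0.0989 0.1213]
 [0.4902 0.1141 0.118 ]
 [0.5167 0.1123 0.1276]]
[-9.88235241e+00 -1.28644629e-02  2.08337425e+01]
```

There is 21 N on the tool and the left side has risen, so the gate seems to be on its stop. I'll lift off and check.

jog_arm(
  increments=[
    {"dx": 0, "dy": 0, "dz": 0.1, "ax": 0, "ay": 0, "az": 0, "gripper": -1},
    {"dx": 0, "dy": 0, "dz": 0.4, "ax": 0, "ay": 0, "az": 0, "gripper": -1},
    {"dx": 0, "dy": 0, "dz": 0.8, "ax": 0, "ay": 0, "az": 0, "gripper": -1},
    {"dx": 0, "dy": 0, "dz": 1, "ax": 0, "ay": 0, "az": 0, "gripper": -1},
    {"dx": 0, "dy": 0, "dz": 1, "ax": 0, "ay": 0, "az": 0, "gripper": -1},
  ],
)

```text
time: 3.6
eef_pos: [0.5136, -0.0214, 0.2722]
tcp_rot: [0.995, 0.099, 0.005, 0.001]
contact_force: [-0.6, -0.2, -0.1]
opening: -0.002
finger_force: 0.0
```

```bash
python3 - <<'E'
from h import *
r=snap('scene','scene4'); a=r['frame'][110:270,180:460]; cv2.imwrite('pics/c4.png',cv2.resize(a,None,fx=2.85,fy=2.85,interpolation=cv2.INTER_CUBIC))
E
```

```text
(no output)
```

View pics/c4.png

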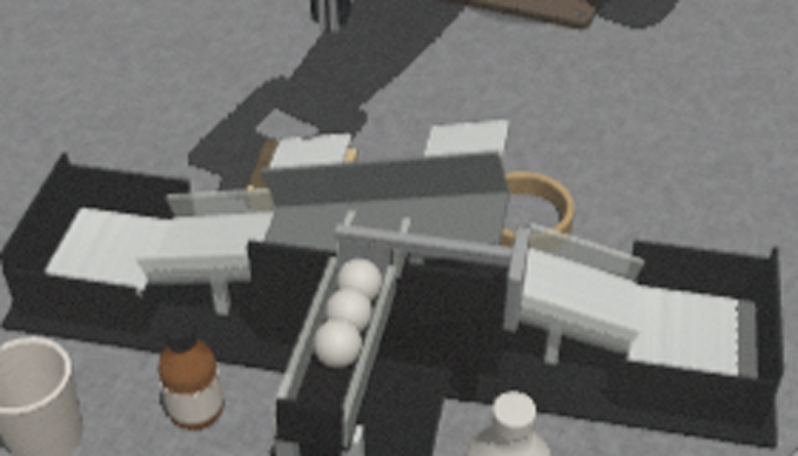

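The gate now rests with its right end down; its left end is up at crop (505,155), and the balls are still held at (358,278) and behind. Next I'll move to the free space left of the push plate.

jog_arm(
  increments=[
    {"dx": 0.14, "dy": 0.33, "dz": 0, "ax": 0, "ay": 0, "az": 0, "gripper": -1},
    {"dx": 0.28, "dy": 0.66, "dz": 0, "ax": 0, "ay": 0, "az": 0, "gripper": -1},
    {"dx": 0.41, "dy": 0.98, "dz": 0, "ax": 0, "ay": 0, "az": 0, "gripper": -1},
  ],
)

```text
time: 3.95
eef_pos: [0.5599, 0.0977, 0.2643]
tcp_rot: [0.995, 0.098, -0.002, -0.0]
contact_force: [-0.1, -0.9, -0.3]
opening: 0.001
finger_force: 0.0
```

jog_arm(
  increments=[
    {"dx": 0.14, "dy": 0.33, "dz": 0, "ax": 0, "ay": 0, "az": 0, "gripper": -1},
    {"dx": 0.28, "dy": 0.66, "dz": 0, "ax": 0, "ay": 0, "az": 0, "gripper": -1},
    {"dx": 0.41, "dy": 0.98, "dz": 0, "ax": 0, "ay": 0, "az": 0, "gripper": -1},
    {"dx": 0.41, "dy": 0.98, "dz": 0, "ax": 0, "ay": 0, "az": 0, "gripper": -1},
    {"dx": 0.41, "dy": 0.98, "dz": 0, "ax": 0, "ay": 0, "az": 0, "gripper": -1},
  ],
)

```text
time: 4.45
eef_pos: [0.6087, 0.2147, 0.2639]
tcp_rot: [0.995, 0.1, -0.003, 0.0]
contact_force: [0.3, -0.6, -0.6]
opening: 0.004
finger_force: 0.0
```

jog_arm(
  increments=[
    {"dx": 0, "dy": 0, "dz": -0.35, "ax": 0, "ay": 0, "az": 0, "gripper": -1},
    {"dx": 0, "dy": 0, "dz": -0.65, "ax": 0, "ay": 0, "az": 0, "gripper": -1},
    {"dx": 0, "dy": 0, "dz": -0.8, "ax": 0, "ay": 0, "az": 0, "gripper": -1},
    {"dx": 0, "dy": 0, "dz": -0.8, "ax": 0, "ay": 0, "az": 0, "gripper": -1},
    {"dx": 0, "dy": 0, "dz": -0.8, "ax": 0, "ay": 0, "az": 0, "gripper": -1},
  ],
)

```text
time: 4.95
eef_pos: [0.6095, 0.213, 0.1709]
tcp_rot: [0.995, 0.098, -0.001, 0.0]
contact_force: [0.5, 0.1, 0.9]
opening: -0.003
finger_force: 0.0
```

jog_arm(
  increments=[
    {"dx": 0.02, "dy": -0.1, "dz": 0, "ax": 0, "ay": 0, "az": 0, "gripper": -1},
    {"dx": 0.04, "dy": -0.2, "dz": 0, "ax": 0, "ay": 0, "az": 0, "gripper": -1},
    {"dx": 0.06, "dy": -0.3, "dz": 0, "ax": 0, "ay": 0, "az": 0, "gripper": -1},
    {"dx": 0.08, "dy": -0.4, "dz": 0, "ax": 0, "ay": 0, "az": 0, "gripper": -1},
    {"dx": 0.08, "dy": -0.4, "dz": 0, "ax": 0, "ay": 0, "az": 0, "gripper": -1},
  ],
)

```text
time: 5.45
eef_pos: [0.6201, 0.1641, 0.1718]
tcp_rot: [0.995, 0.098, 0.001, 0.0]
contact_force: [0.4, -0.7, -0.2]
opening: 0.002
finger_force: 0.0
```

jog_arm(
  increments=[
    {"dx": 0.01, "dy": -0.06, "dz": 0, "ax": 0, "ay": 0, "az": 0, "gripper": -1},
    {"dx": 0.025, "dy": -0.12, "dz": 0, "ax": 0, "ay": 0, "az": 0, "gripper": -1},
    {"dx": 0.035, "dy": -0.18, "dz": 0, "ax": 0, "ay": 0, "az": 0, "gripper": -1},
    {"dx": 0.045, "dy": -0.23, "dz": 0, "ax": 0, "ay": 0, "az": 0, "gripper": -1},
  ],
)

```text
time: 5.85
eef_pos: [0.6246, 0.1381, 0.171]
tcp_rot: [0.995, 0.099, -0.0, -0.0]
contact_force: [-1.3, 2.3, 1.5]
opening: -0.005
finger_force: 0.9
```

jog_arm(
  increments=[
    {"dx": 0.005, "dy": -0.02, "dz": 0, "ax": 0, "ay": 0, "az": 0, "gripper": -1},
    {"dx": 0.008, "dy": -0.04, "dz": 0, "ax": 0, "ay": 0, "az": 0, "gripper": -1},
    {"dx": 0.008, "dy": -0.04, "dz": 0, "ax": 0, "ay": 0, "az": 0, "gripper": -1},
  ],
)

```text
time: 6.15
eef_pos: [0.6258, 0.1333, 0.1709]
tcp_rot: [0.995, 0.099, 0.0, 0.0]
contact_force: [0.2, -0.3, -0.3]
opening: 0.002
finger_force: 0.0
```

jog_arm(
  increments=[
    {"dx": 0.004, "dy": -0.02, "dz": 0, "ax": 0, "ay": 0, "az": 0, "gripper": -1},
    {"dx": 0.006, "dy": -0.03, "dz": 0, "ax": 0, "ay": 0, "az": 0, "gripper": -1},
    {"dx": 0.006, "dy": -0.03, "dz": 0, "ax": 0, "ay": 0, "az": 0, "gripper": -1},
  ],
)

```text
time: 6.45
eef_pos: [0.626, 0.132, 0.1709]
tcp_rot: [0.995, 0.099, -0.0, -0.002]
contact_force: [-1.4, 6.0, 0.8]
opening: -0.001
finger_force: 3.2
```

```bash
python3 - <<'E'
from h import *
r=snap('scene','scene5'); a=r['frame'][110:270,180:460]; cv2.imwrite('pics/c5.png',cv2.resize(a,None,fx=2.85,fy=2.85,interpolation=cv2.INTER_CUBIC))
E
```

```text
(no output)
```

View pics/c5.png

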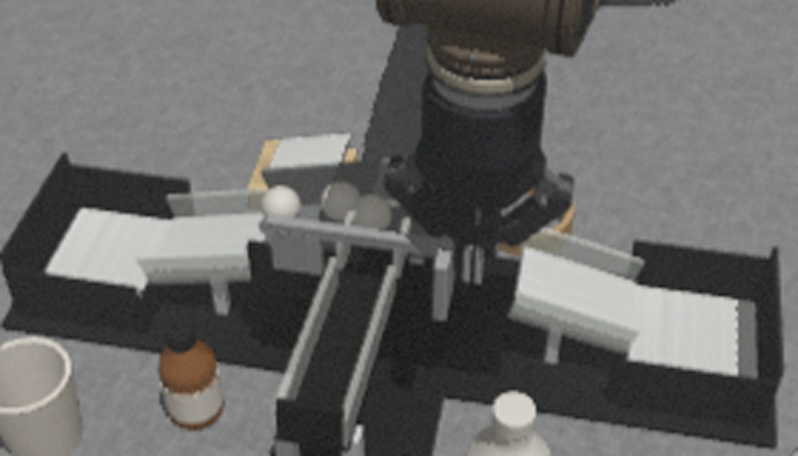

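The balls are rolling along the gate towards the right, at crop (282,203), (340,200) and (372,210). The slide is against its end: force is up to 6 N and the tool has stalled. One tiny nudge will confirm that, then I'll back off and rise.

jog_arm(
  increments=[
    {"dx": 0.003, "dy": -0.015, "dz": 0, "ax": 0, "ay": 0, "az": 0, "gripper": -1},
    {"dx": 0.003, "dy": -0.015, "dz": 0, "ax": 0, "ay": 0, "az": 0, "gripper": -1},
  ],
)

```text
time: 6.7
eef_pos: [0.626, 0.1318, 0.171]
tcp_rot: [0.995, 0.098, -0.0, -0.004]
contact_force: [-2.6, 10.6, 0.9]
opening: 0.001
finger_force: 5.5
```

jog_arm(
  increments=[
    {"dx": -0.04, "dy": 0.2, "dz": 0, "ax": 0, "ay": 0, "az": 0, "gripper": -1},
    {"dx": -0.08, "dy": 0.4, "dz": 0, "ax": 0, "ay": 0, "az": 0, "gripper": -1},
    {"dx": -0.08, "dy": 0.4, "dz": 0.4, "ax": 0, "ay": 0, "az": 0, "gripper": -1},
    {"dx": -0.08, "dy": 0.4, "dz": 0.8, "ax": 0, "ay": 0, "az": 0, "gripper": -1},
    {"dx": -0.08, "dy": 0.4, "dz": 1, "ax": 0, "ay": 0, "az": 0, "gripper": -1},
    {"dx": -0.08, "dy": 0.4, "dz": 1, "ax": 0, "ay": 0, "az": 0, "gripper": -1},
  ],
)

```text
time: 7.3
eef_pos: [0.6196, 0.1765, 0.2978]
tcp_rot: [0.995, 0.099, 0.006, 0.0]
contact_force: [0.6, -0.0, 1.5]
opening: 0.002
finger_force: 0.0
```

jog_arm(
  increments=[
    {"dx": 0, "dy": 0.4, "dz": 0.3, "ax": 0, "ay": 0, "az": 0, "gripper": -1},
    {"dx": 0, "dy": 0.8, "dz": 0.3, "ax": 0, "ay": 0, "az": 0, "gripper": -1},
    {"dx": 0, "dy": 0.8, "dz": 0.3, "ax": 0, "ay": 0, "az": 0, "gripper": -1},
    {"dx": 0, "dy": 0.8, "dz": 0.3, "ax": 0, "ay": 0, "az": 0, "gripper": -1},
    {"dx": 0, "dy": 0.8, "dz": 0.3, "ax": 0, "ay": 0, "az": 0, "gripper": -1},
    {"dx": 0, "dy": 0.8, "dz": 0.3, "ax": 0, "ay": 0, "az": 0, "gripper": -1},
    {"dx": 0, "dy": 0.8, "dz": 0.3, "ax": 0, "ay": 0, "az": 0, "gripper": -1},
    {"dx": 0, "dy": 0.8, "dz": 0.3, "ax": 0, "ay": 0, "az": 0, "gripper": -1},
    {"dx": 0, "dy": 0.8, "dz": 0.3, "ax": 0, "ay": 0, "az": 0, "gripper": -1},
    {"dx": 0, "dy": 0.8, "dz": 0.3, "ax": 0, "ay": 0, "az": 0, "gripper": -1},
  ],
)

```text
time: 8.3
eef_pos: [0.6173, 0.272, 0.3272]
tcp_rot: [0.995, 0.098, 0.0, 0.0]
contact_force: [0.1, -0.3, -0.5]
opening: 0.0
finger_force: 0.0
```

```bash
python3 - <<'E'
from h import *
r=snap('scene','scene6'); a=r['frame'][110:350,150:490]; cv2.imwrite('pics/c6.png',cv2.resize(a,None,fx=2.35,fy=2.35,interpolation=cv2.INTER_CUBIC))
E
```

```text
(no output)
```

View pics/c6.png

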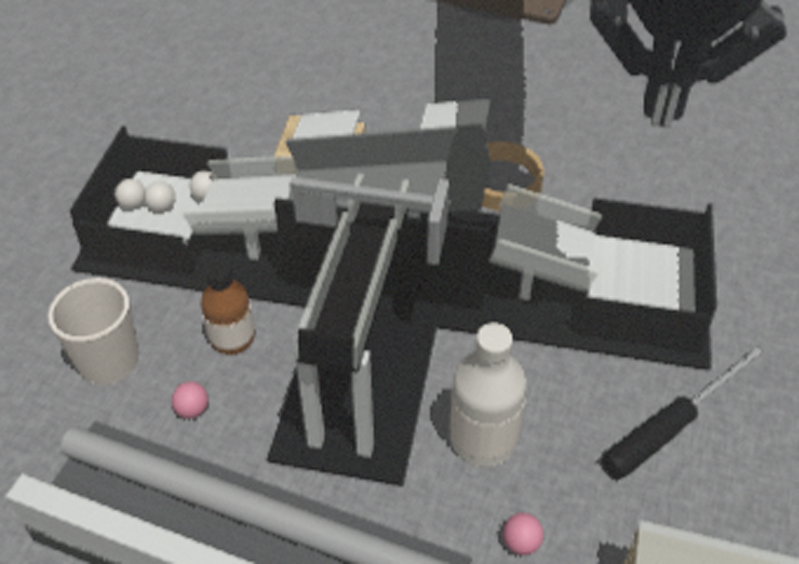

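Two balls are in the right tray at crop (130,195) and (159,196). The third is at (203,187), near the end of the chute. The hand is clear and the slide is in. I'll let time pass and check the third ball.

jog_arm(
  increments=[
    {"dx": 0, "dy": 0, "dz": 0.1, "ax": 0, "ay": 0, "az": 0, "gripper": -1},
    {"dx": 0, "dy": 0, "dz": 0.1, "ax": 0, "ay": 0, "az": 0, "gripper": -1},
    {"dx": 0, "dy": 0, "dz": 0.1, "ax": 0, "ay": 0, "az": 0, "gripper": -1},
    {"dx": 0, "dy": 0, "dz": 0.1, "ax": 0, "ay": 0, "az": 0, "gripper": -1},
    {"dx": 0, "dy": 0, "dz": 0.1, "ax": 0, "ay": 0, "az": 0, "gripper": -1},
    {"dx": 0, "dy": 0, "dz": 0.1, "ax": 0, "ay": 0, "az": 0, "gripper": -1},
    {"dx": 0, "dy": 0, "dz": 0.1, "ax": 0, "ay": 0, "az": 0, "gripper": -1},
    {"dx": 0, "dy": 0, "dz": 0.1, "ax": 0, "ay": 0, "az": 0, "gripper": -1},
    {"dx": 0, "dy": 0, "dz": 0.1, "ax": 0, "ay": 0, "az": 0, "gripper": -1},
    {"dx": 0, "dy": 0, "dz": 0.1, "ax": 0, "ay": 0, "az": 0, "gripper": -1},
  ],
)

```text
time: 9.35
eef_pos: [0.6172, 0.2722, 0.3391]
tcp_rot: [0.995, 0.099, -0.0, 0.0]
contact_force: [0.2, -0.7, 0.4]
opening: 0.001
finger_force: 0.0
```

```bash
python3 - <<'E'
from h import *
r=snap('scene','scene7'); a=r['frame'][160:240,170:290]; b=cv2.imread('pics/scene6.png')[160:240,170:290]
cv2.imwrite('pics/c7.png',cv2.resize(np.hstack([b,a]),None,fx=3.3,fy=3.3,interpolation=cv2.INTER_CUBIC))
f=lambda u,v:(round(150+u/2.35),round(110+v/2.35))
print(pts('scene7',[f(130,192),f(159,194),f(203,185)]).round(3))
E
```

```text
[[ 0.606 -0.237  0.037]
 [ 0.601 -0.202  0.04 ]
 [ 0.573 -0.168  0.04 ]]
```

View pics/c7.png

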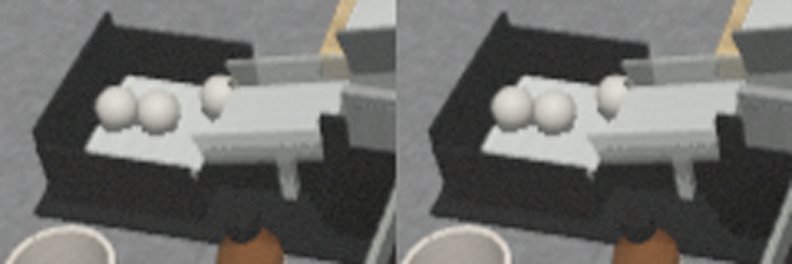

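All three balls are at rest at tray-floor height (tops at z ≈ 0.04). The third sits just inside the tray beside the chute mouth, and it hasn't moved between the two frames.

```bash
python3 -c "
from h import *
print(job.sign_off())"
```

```text
the job is handed in; nothing more can be done
None
```

The job is handed in: the gate was rocked over to the right, the stop slide is fully in, all three white balls lie in the right tray, and the hand is clear.

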